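Take the depth of a blind bore with a depth gauge

ROBOT

A 7-joint arm with a two-finger parallel gripper is mounted at the origin on the work surface. World frame = base frame: x ahead of the robot, y to its left, z up, the work surface at z = 0. Lengths are in m, angles in rad, forces in N, time in s.
With the tool pointing down it reaches from about 0.425 to 0.925 m from the base axis. Payload 6.8 kg.
Tool frame: the origin (TCP) lies midway between the tips of the shut fingers; the grasp point (between the pads) lies 19 mm behind it; z points along the fingers, y is the line along which they close (so a half turn about z gives the same grasp; the last joint's range is limited). The gripper opens to 85 mm and grips with 20 to 120 N. Pads are 22 mm wide; open, the fingers measure 114 mm over their backs; the gripper's body (76 mm by 85 mm) begins 54 mm behind the grasp point. The pads swing forward as they close: fully open they stand 13 mm farther back than shut.
Start: joints at [-1.327, 0.477, 0.022, 1.555, -0.011, 1.109, -0.083], TCP at [0.233, 0.634, 0.231] pointing down, gripper open.
Joint ranges: [-2.96, 2.96], [-0.34, 2.1], [-1.41, 1.46], [0.24, 2.44], [-1.37, 4.51], [0.17, 1.92], [-2.96, 2.96]. Speed limits (rad/s): [2.39, 2.39, 3.14, 3.14, 3.14, 3.14, 3.14].

INTERFACE

Orientations are given as a unit quaternion [w, x, y, z].
In Python, from station import bot gives the robot as it stands.
- The arm moves only by the tool jog_arm, never from a script. Its argument "rows" is a list of rows, each an object of numbers: "fingers": the finger opening in mm, from 0 to 85.4; "x", "y", "z": the shift along the tool's x, y, z in mm; "ax", "ay", "az": the turn, a rotation vector about the tool's x, y, z in degrees. A call has exactly 8 rows; each row shifts and turns the commanded pose from where the row before left it, along the tool's axes as they then stand; what a row does not reach is not made up. A row lasts 1/10 s, in which the tool goes at most 50 mm and 8.59 degrees, less where a joint would pass 70% of its speed; a pose out of reach is approached as far as the arm can. A call with a gripper value outside its range is refused whole. The fingers move at their own pace and stop on an object; "force" is the grip in N (left out, the last holds). Time passes only in rows, so rows that do not move let the fingers close, or fill a call up. It gives the time, the measured TCP pose, the force, the opening and the grip force at its end, in the units of the state.
- bot.get_obs(): the state, without advancing time (a new reading comes with each control period).
- bot.read_camera(name): name is "scene" or "top" or "wrist"; returns a dict with "pixels" (384x512x3 uint8, red, green, blue), "vertical_fov" (degrees; the focal length in pixels is half the picture's height over the tangent of half this angle, whatever the lens; pixels are square), "cx", "cy" (the principal point, pixels), "dist_coeffs" ([k1, k2, p1, p2, k3] as OpenCV has them; the pictures are not rectified), "world_from_camera" (4x4, takes a point from camera to world coordinates). Camera axes: x right, y down, z forward; pixel columns grow to the right and rows downward; lengths in m; the calibration is good to about 2 mm. A picture is of the moment at which its call begins. There is no depth.
- bot.hand_in(): hands the job in; it is judged then, once.
The state is a dict: "t": time; "q": joint angles; "joint_vel": joint speeds; "joint_torque": joint torques, N m; "eef_pos": TCP position; "tool_rot": TCP orientation; "contact_force": force on the tool from outside, world axes, zero at the start; "torque": the same for the moment, N m; "gripper_width": opening from 0.0 (shut) to 1.0 (fully open); "grasp_force": force on a finger pad.
Only numpy, scipy, OpenCV 4.12 (cv2) and the standard library are available. Lean on these libraries where they do the work, as an engineer would, in place of code of your own. Each camera call takes 0.05 s, during which the arm holds its last target. There are 200 camera calls.

TASK

Take the depth gauge from its wooden stand, sit its crossbar flat on top of the square die block with the rod over the bore, and push the rod down gently until it bottoms out, holding it there for a second. Then lift the gauge off and set it back on its stand, crossbar centred across both uprights, let go, with the rod still sticking out by the depth it found, to within 2 mm. Keep the gauge upright and do not push the flux jar about.

Things in the scene. Friction and masses are not known exactly. Their poses are not given: they have to be found in the camera images.
- gauge: Depth gauge, 0.23 kg in all (varies by about a quarter). Origin: middle of the underside of its steel crossbar (the stop), which is 110 mm long along the gauge's own y, 18 mm wide along x, 14 mm high, with a 20 mm diameter, 10 mm high collar on top; z points up. A 10 mm diameter rod slides up and down through the middle of the crossbar and has a square steel grip on top (see grip). It starts standing on its stand, crossbar across both uprights.
- rod (a joint): How far the rod sticks out below the crossbar's underside, in m; 0 = tip flush with the underside, grows as the rod is pushed down, to 0.055 at most. Starts at 0.004 to 0.012. The rod is held only by friction: about 6 N moves it in the crossbar, up or down, and it stays where it is left; the crossbar hangs from it without slipping.
- grip (a point): Centre of the square dark steel grip at the top of the rod, 24 x 24 mm across (sides along the gauge's x and y), 32 mm high; it moves with the rod. It lies 97 mm above the rod's tip, so 97 mm minus the rod's stick-out above the crossbar's underside.
- rod_tip (a point): Centre of the flat lower end of the 10 mm rod.
- stand: Fixed wooden gauge stand: a base 80 x 130 x 10 mm with two uprights. Origin: centre of its underside, on the table; its y runs from one upright to the other.
- stand_top (a point): Point midway between the tops of the stand's two uprights, 70 mm above the table; axes as the stand's. Each upright is 60 mm along x, 22 mm along y, its middle 38 mm from this point; the gap between them is 54 mm wide and 60 mm deep, so that the rod hangs free in it.
- die: Fixed square steel die block, 90 x 90 x 56 mm, with one vertical blind bore of 21 mm diameter in the middle of its flat top. Origin: centre of its underside. (A round block of about the same size with a shallow dish, 90 mm diameter and 50 mm high, stands in the other place; it is not part of the job.)
- bore_mouth (a point): Centre of the bore's mouth, level with the top face of the square die block, 56 mm above the table; z up.
- bore_floor: The flat floor of the bore; origin at the centre of its top, 26 to 44 mm below the bore's mouth; the depth differs from run to run and is hard to see: it is meant to be felt with the rod.
- flux_jar: Small jar, 40 mm diameter, 45 mm high, standing loose between the stand and the blocks; origin: centre of its underside. Not to be disturbed.
Things that resemble listed ones, but are neither listed nor needed, are in the scene too. What is shaped like the die but orange is not meant. Leave any red or yellow look-alike of the gauge alone.

How it is judged:
By the outcome, as a careful person would: the job done as asked, in the order asked, and still so for the second after the job is handed in, with the robot touching nothing.
It also fails if it takes over 64 s, if anything falls off the work surface, if the arm or the gripper's body presses on something with over 40 N, if the wrist force passes 120 N, or if a joint passes its speed limit or range.

## Working session

There is one attempt and no reset: what is moved stays moved. The work goes in short steps, Python scripts to look and compute and a tool call to move; the robot and the scene stay as the last step left them, time stands still between calls to the robot, and variables do not carry over. Pictures are saved under pics/ and viewed, at most 10 in all, crops included, and the job is handed in when it is done.

Besides the shell and the picture viewer there is one more tool, called after "Request:" as a command line: name --argument value ..., lists and objects as JSON in quotes. jog_arm: Moves the arm, as the interface text tells. Its arguments: {"type":"object","properties":{"rows":{"type":"array","items":{"type":"object","properties":{"fingers":{"type":"number"},"x":{"type":"number"},"y":{"type":"number"},"z":{"type":"number"},"ax":{"type":"number"},"ay":{"type":"number"},"az":{"type":"number"}}}},"force":{"type":"number"}},"required":["rows"]}

```bash
mkdir -p pics; cat > h.py <<'E'
import numpy as np, cv2, json, pickle
from station import bot
def shot(n,f):
    c=bot.read_camera(n); cv2.imwrite(f'pics/{f}.png',c['pixels'][:,:,::-1]); pickle.dump(c,open(f'pics/{f}.pkl','wb')); return c
def load(f): return pickle.load(open(f'pics/{f}.pkl','rb'))
def K(c):
    h=c['pixels'].shape[0]; f=h/2/np.tan(np.radians(c['vertical_fov'])/2)
    return np.array([[f,0,c['cx']],[0,f,c['cy']],[0,0,1.]])
def ray(c,uv):
    p=cv2.undistortPoints(np.array(uv,float).reshape(-1,1,2),K(c),np.array(c['dist_coeffs'],float)).reshape(-1,2)
    T=np.array(c['world_from_camera']); d=np.c_[p,np.ones(len(p))]@T[:3,:3].T
    return T[:3,3],d
def plane(c,uv,z):
    o,d=ray(c,uv); return o+d*((z-o[2])/d[:,2])[:,None]
def proj(c,P):
    T=np.linalg.inv(np.array(c['world_from_camera'])); r,_=cv2.Rodrigues(T[:3,:3])
    return cv2.projectPoints(np.array(P,float).reshape(-1,1,3),r,T[:3,3],K(c),np.array(c['dist_coeffs'],float))[0].reshape(-1,2)
E
python3 - <<'E'
from h import *
a=shot('scene','s0');b=shot('top','t0')
for c in(a,b): print(np.round(c['world_from_camera'],3).tolist(),c['vertical_fov'],c['dist_coeffs'])
print(bot.get_obs())
E
```

```text
[[-0.054, 0.568, -0.822, 1.384], [0.998, 0.02, -0.052, 0.118], [-0.013, -0.823, -0.568, 0.792], [0.0, 0.0, 0.0, 1.0]] 47.070592503368474 [-0.09348187  0.          0.          0.          0.        ]
[[-0.017, -0.991, 0.131, 0.299], [-0.999, 0.021, 0.025, 0.049], [-0.027, -0.13, -0.991, 1.018], [0.0, 0.0, 0.0, 1.0]] 55.70007791618509 [-0.00079918  0.          0.          0.          0.        ]
{'t': 0.1, 'q': array([-1.3270959 ,  0.47773686,  0.02230758,  1.55634901, -0.01146591,
        1.10932136, -0.08310916]), 'joint_vel': array([ 6.74484623e-05, -2.93465606e-03, -1.49994886e-04, -9.14985494e-04,
       -1.53602613e-03,  1.03056526e-03, -4.18642685e-04]), 'joint_torque': array([ 4.41393990e-03, -5.97763538e+01,  1.61374658e+00, -2.81952256e+01,
        1.28437273e-02,  5.11705017e-03, -7.19880518e-06]), 'eef_pos': array([0.23241049, 0.63315047, 0.23041076]), 'tool_rot': array([-7.92012171e-05,  1.74966273e-01,  9.84574066e-01, -8.39635492e-04]), 'contact_force': array([ 0.30400491, -0.04697423, -0.10995326]), 'torque': array([-0.02140572, -0.01514446,  0.01182649]), 'grasp_force': 0.0, 'gripper_width': 1.001941929344664}
```

View pics/s0.png

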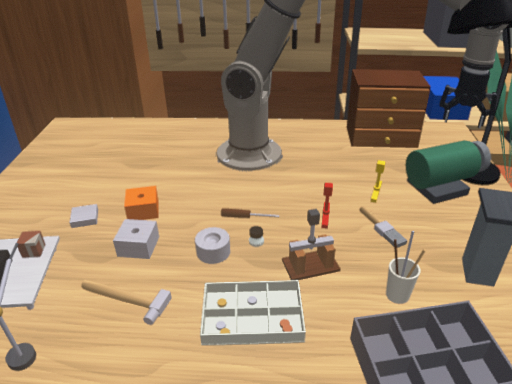

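View pics/t0.png

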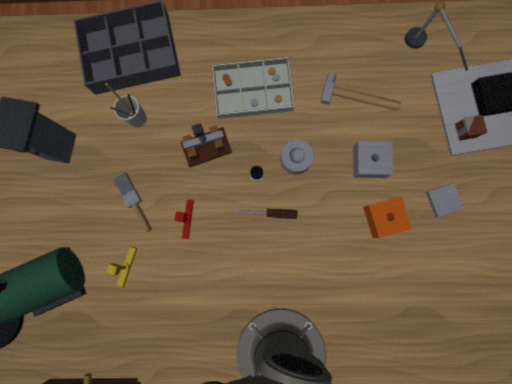

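The scene view shows the gauge on its stand at about (312,235), the square die at (137,238) and the jar at (257,236). In the top view they are at (204,142), (375,158) and (257,173). I'll enlarge these spots in one picture.

```bash
python3 - <<'E'
from h import *
a=load('s0')['pixels'];b=load('t0')['pixels']
def cr(i,x,y,w=64,h=48): return cv2.resize(i[y:y+h,x:x+w],(400,300),interpolation=cv2.INTER_CUBIC)
o=np.vstack([np.hstack([cr(a,280,205,80,75),cr(b,172,118)]),np.hstack([cr(a,105,212),cr(b,343,134)])])
cv2.imwrite('pics/crop.png',o[:,:,::-1])
c=load('t0')
for n,uv,z in[('standbase',(206,147),.01),('die',(375.5,158),.056),('jar',(257,173),.045),('grip',(198,129),.15)]: print(n,plane(c,[uv],z).round(3))
c=load('s0')
for n,uv,z in[('die',(137,230),.056),('jar',(257,232),.045),('grip',(313,213),.16)]: print(n,plane(c,[uv],z).round(3))
E
```

```text
standbase [[0.567 0.197 0.01 ]]
die [[ 0.513 -0.265  0.056]]
jar [[0.481 0.053 0.045]]
grip [[0.576 0.196 0.15 ]]
die [[ 0.511 -0.257  0.056]]
jar [[0.493 0.059 0.045]]
grip [[0.556 0.196 0.16 ]]
```

View pics/crop.png

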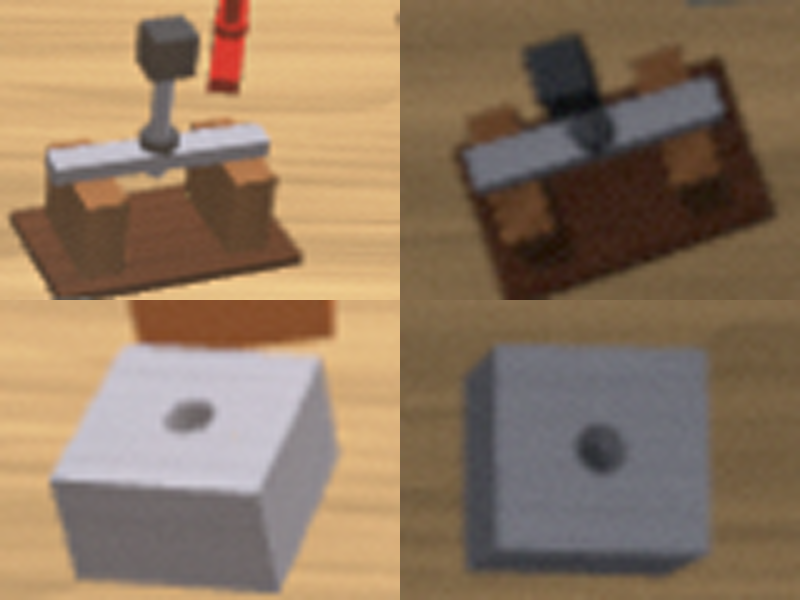

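Crop: the crossbar's top face has corners near (465,152), (712,80), (723,110) and (478,190). The grip's top is near (555,65), the bore is at (601,448) top and (190,416) scene, and the die's edges are clear.

```bash
python3 - <<'E'
from h import *
t=load('t0');s=load('s0')
T=lambda p,o:(np.array(p)+.5-[400,o[2]])/6.25-.5+o[:2]
bar=plane(t,T([(465,152),(714,79),(724,110),(478,192)],(172,118,0)),.084)
print('bar',bar.mean(0).round(4),np.linalg.norm(bar-np.roll(bar,1,0),axis=1).round(3),np.degrees(np.arctan2(*( (bar[0]+bar[3]-bar[1]-bar[2])[[1,0]]))).round(1))
base=plane(t,T([(722,58),(775,214),(510,298)],(172,118,0)),.01)
print('base mid of diag',base[[0,2]].mean(0).round(4),np.linalg.norm(np.diff(base,axis=0),axis=1).round(3),np.degrees(np.arctan2(*(base[2]-base[1])[[1,0]])))
d=plane(t,T([(495,346),(708,347),(710,552),(496,552)],(343,134,300)),.056)
print('die',d.mean(0).round(4),np.linalg.norm(d-np.roll(d,1,0),axis=1).round(3),np.degrees(np.arctan2(*(d[0]-d[1])[[1,0]])))
print('bore',plane(t,T([(601,448)],(343,134,300)),.056).round(4))
S=lambda p,sx,sy,o:(np.array(p)+.5-[0,o[2]])/[sx,sy]-.5+o[:2]
print('bore s',plane(s,S([(190,416)],6.25,6.25,(105,212,300)),.056).round(4))
b2=plane(s,S([(48,155),(268,126),(270,142),(50,172)],5,4,(280,205,0))[:],.084);print('bar s',b2.round(4))
g=S([(168,50)],5,4,(280,205,0)); o1,d1=ray(s,g); o2,d2=ray(t,T([(560,75)],(172,118,0)))
print('grip tops ~', plane(s,S([(168,25)],5,4,(280,205,0)),.165).round(4), plane(t,T([(556,65)],(172,118,0)),.165).round(4))
A=np.c_[d1[0],-d2[0]]; k=np.linalg.lstsq(A,o2-o1,rcond=None)[0]; print(o1+d1[0]*k[0],o2+d2[0]*k[1])
E
```

```text
bar [0.5692 0.1945 0.084 ] [0.018 0.11  0.014 0.11 ] 106.5
base mid of diag [0.5696 0.1963 0.01  ] [0.078 0.126] 106.62947053826173
die [ 0.5146 -0.2638  0.056 ] [0.09  0.091 0.09  0.09 ] 88.28547884032096
bore [[ 0.5149 -0.2633  0.056 ]]
bore s [[ 0.512  -0.2625  0.056 ]]
bar s [[0.5788 0.1419 0.084 ]
 [0.5481 0.2504 0.084 ]
 [0.5631 0.2501 0.084 ]
 [0.5941 0.1428 0.084 ]]
grip tops ~ [[0.5539 0.196  0.165 ]] [[0.5735 0.1972 0.165 ]]
[0.57103711 0.19551344 0.15973709] [0.57100523 0.19652984 0.15990214]
```

Both views agree: the gauge is at about (0.570, 0.1955) with its y axis at 106.5°, and the bore is at (0.5135, -0.263). I'll turn the tool so its y axis lies along the gauge's x axis, rising as it goes, and then move over.

Request:
jog_arm --rows '[{"az": 7.6,"z": -8,"fingers": 85},{"az": 7.6,"z": -8},{"az": 7.6,"z": -8},{"az": 7.6,"z": -8},{"az": 7.6,"z": -8},{"az": 7.6,"z": -8},{"az": 7.7,"z": -8},{"z": -4}]' --force 60

```text
invalid input
```

Request:
jog_arm --rows '[{"x": -32,"y": 12.5},{"x": -32,"y": 12.5},{"x": -32,"y": 12.5},{"x": -32,"y": 12.5},{"x": -32,"y": 12.5},{"x": -32,"y": 12.5},{"x": -32,"y": 12.5},{"x": -32,"y": 12.5}]'

```text
invalid input
```

Request:
jog_arm --rows '[{"x": -37,"y": 14},{"x": -37,"y": 14},{"x": -37,"y": 14},{"x": -37,"y": 14},{"x": -37,"y": 14},{"x": -37,"y": 14},{"x": -20,"y": 8},{}]'

```text
invalid input
```

```bash
cat > st.py <<'E'
from h import *
from scipy.spatial.transform import Rotation as R
o=bot.get_obs(); q=o['tool_rot']; r=R.from_quat([q[1],q[2],q[3],q[0]]).as_matrix()
def st():
    print('t',round(o['t'],2),'p',o['eef_pos'].round(4),'x',r[:,0].round(3),'y',r[:,1].round(3),'z',r[:,2].round(3),'F',o['contact_force'].round(2),'M',o['torque'].round(2),'w',round(o['gripper_width'],3),'gf',o['grasp_force'],'q',o['q'].round(2))
def to(P): print('tool mm',(r.T@(np.array(P)-o['eef_pos'])*1000).round(1))
E
python3 - <<'E'
from st import *
st(); to([.57,.1955,.14]); c=shot('wrist','w1')
print(proj(c,[[.57,.1955,.175]]))
E
```

```text
t 0.1 p [0.2324 0.6332 0.2304] x [-0.939  0.345 -0.   ] y [ 0.345  0.939 -0.002] z [-0.    -0.002 -1.   ] F [ 0.3  -0.05 -0.11] M [-0.02 -0.02  0.01] w 1.002 gf 0.0 q [-1.33  0.48  0.02  1.56 -0.01  1.11 -0.08]
tool mm [-467.7 -294.4   91. ]
[[ 40.60314944 525.82741306]]
```

View pics/w1.png

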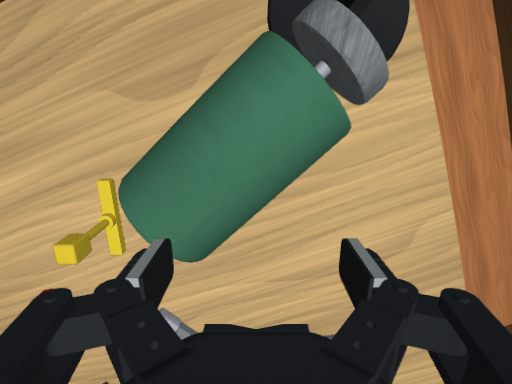

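The moves were refused, so the arm is still at the start. This view shows only the green motor and the yellow look-alike at (90,235). I'll fill in every field of each row.

Request:
jog_arm --rows '[{"fingers": 85,"x": 0,"y": 0,"z": -8,"ax": 0,"ay": 0,"az": 7.6},{"fingers": 85,"x": 0,"y": 0,"z": -8,"ax": 0,"ay": 0,"az": 7.6},{"fingers": 85,"x": 0,"y": 0,"z": -8,"ax": 0,"ay": 0,"az": 7.6},{"fingers": 85,"x": 0,"y": 0,"z": -8,"ax": 0,"ay": 0,"az": 7.6},{"fingers": 85,"x": 0,"y": 0,"z": -8,"ax": 0,"ay": 0,"az": 7.6},{"fingers": 85,"x": 0,"y": 0,"z": -8,"ax": 0,"ay": 0,"az": 7.6},{"fingers": 85,"x": 0,"y": 0,"z": -8,"ax": 0,"ay": 0,"az": 7.7},{"fingers": 85,"x": 0,"y": 0,"z": -4,"ax": 0,"ay": 0,"az": 0}]' --force 60

```text
t: 0.95
eef_pos: [0.2325, 0.6338, 0.2917]
tool_rot: [0.0, 0.598, 0.801, 0.0]
contact_force: [-0.0, 0.2, 0.2]
gripper_width: 0.997
grasp_force: 0.0
```

Request:
jog_arm --rows '[{"fingers": 85,"x": -32,"y": 12.5,"z": 0,"ax": 0,"ay": 0,"az": 0},{"fingers": 85,"x": -32,"y": 12.5,"z": 0,"ax": 0,"ay": 0,"az": 0},{"fingers": 85,"x": -32,"y": 12.5,"z": 0,"ax": 0,"ay": 0,"az": 0},{"fingers": 85,"x": -32,"y": 12.5,"z": 0,"ax": 0,"ay": 0,"az": 0},{"fingers": 85,"x": -32,"y": 12.5,"z": 0,"ax": 0,"ay": 0,"az": 0},{"fingers": 85,"x": -32,"y": 12.5,"z": 0,"ax": 0,"ay": 0,"az": 0},{"fingers": 85,"x": -32,"y": 12.5,"z": 0,"ax": 0,"ay": 0,"az": 0},{"fingers": 85,"x": -32,"y": 12.5,"z": 0,"ax": 0,"ay": 0,"az": 0}]'

```text
t: 1.75
eef_pos: [0.4019, 0.4154, 0.2911]
tool_rot: [0.0, 0.596, 0.803, -0.0]
contact_force: [0.7, 0.3, 0.2]
gripper_width: 1.0
grasp_force: 0.0
```

Request:
jog_arm --rows '[{"fingers": 85,"x": -37,"y": 14,"z": 0,"ax": 0,"ay": 0,"az": 0},{"fingers": 85,"x": -37,"y": 14,"z": 0,"ax": 0,"ay": 0,"az": 0},{"fingers": 85,"x": -37,"y": 14,"z": 0,"ax": 0,"ay": 0,"az": 0},{"fingers": 85,"x": -37,"y": 14,"z": 0,"ax": 0,"ay": 0,"az": 0},{"fingers": 85,"x": -37,"y": 14,"z": 0,"ax": 0,"ay": 0,"az": 0},{"fingers": 85,"x": -37,"y": 14,"z": 0,"ax": 0,"ay": 0,"az": 0},{"fingers": 85,"x": -20,"y": 8,"z": 0,"ax": 0,"ay": 0,"az": 0},{"fingers": 85,"x": 0,"y": 0,"z": 0,"ax": 0,"ay": 0,"az": 0}]'

```text
t: 2.55
eef_pos: [0.5603, 0.2066, 0.2912]
tool_rot: [0.001, 0.599, 0.801, -0.001]
contact_force: [0.5, 1.1, -0.1]
gripper_width: 0.997
grasp_force: 0.0
```

```bash
python3 - <<'E'
from st import *
st(); to([.57,.1955,.14]); c=shot('wrist','w2')
print(proj(c,[[.57,.1955,.175]]))
E
```

```text
t 2.55 p [0.5603 0.2066 0.2912] x [-0.282  0.959 -0.002] y [0.959 0.282 0.   ] z [ 0.001 -0.002 -1.   ] F [ 0.49  1.12 -0.15] M [0.05 0.03 0.01] w 0.997 gf 0.0 q [-0.8   0.31  0.44  1.7  -0.14  1.16 -0.04]
tool mm [-13.1   6.1 151.2]
[[261.98973461 197.71935865]]
```

View pics/w2.png

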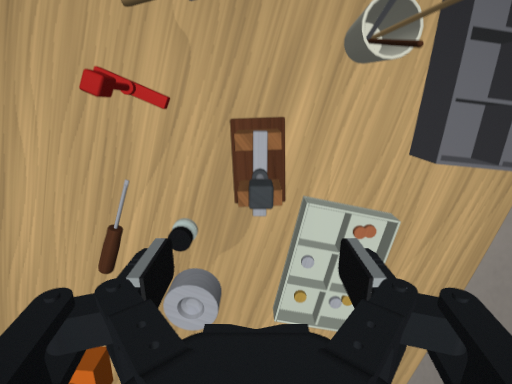

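The wrist view shows the grip at (261,195), where the projection put it, and the crossbar lined up with the tool. I'll descend and close.

Request:
jog_arm --rows '[{"fingers": 85,"x": -6.5,"y": 3,"z": 20,"ax": 0,"ay": 0,"az": 0},{"fingers": 85,"x": -6.5,"y": 3,"z": 22,"ax": 0,"ay": 0,"az": 0},{"fingers": 85,"x": 0,"y": 0,"z": 22,"ax": 0,"ay": 0,"az": 0},{"fingers": 85,"x": 0,"y": 0,"z": 22,"ax": 0,"ay": 0,"az": 0},{"fingers": 85,"x": 0,"y": 0,"z": 22,"ax": 0,"ay": 0,"az": 0},{"fingers": 85,"x": 0,"y": 0,"z": 22,"ax": 0,"ay": 0,"az": 0},{"fingers": 85,"x": 0,"y": 0,"z": 21,"ax": 0,"ay": 0,"az": 0},{"fingers": 85,"x": 0,"y": 0,"z": 0,"ax": 0,"ay": 0,"az": 0}]'

```text
t: 3.4
eef_pos: [0.5648, 0.2015, 0.1373]
tool_rot: [-0.002, 0.596, 0.803, -0.002]
contact_force: [-0.5, -0.1, 0.1]
gripper_width: 0.996
grasp_force: 0.0
```

```bash
python3 - <<'E'
from st import *
st(); to([.57,.1955,.139]); c=shot('wrist','w3')
print(proj(c,[[.57,.1955,.175]]))
E
```

```text
t 3.4 p [0.5648 0.2015 0.1373] x [-0.289  0.957  0.   ] y [ 0.957  0.289 -0.006] z [-0.006 -0.002 -1.   ] F [-0.45 -0.08  0.07] M [0.02 0.01 0.02] w 0.996 gf 0.0 q [-0.74  0.48  0.39  1.84 -0.23  0.87  0.06]
tool mm [-7.3  3.2 -1.7]
[[262.52594827 294.29967925]]
```

View pics/w3.png

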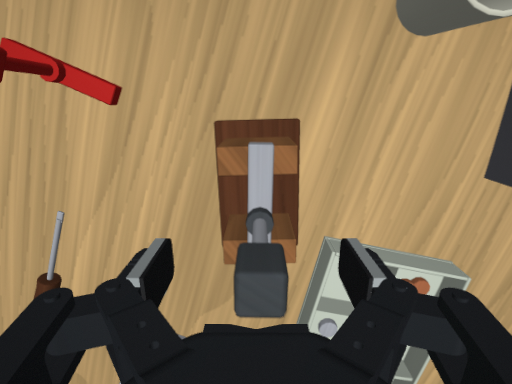

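The grip sits between the fingers at about (262,300). I'll shift by the small remainder and close.

Request:
jog_arm --rows '[{"fingers": 85,"x": -4,"y": 1.5,"z": 0,"ax": 0,"ay": 0,"az": 0},{"fingers": 85,"x": -3.5,"y": 1.5,"z": 0,"ax": 0,"ay": 0,"az": 0},{"fingers": 85,"x": 0,"y": 0,"z": 0,"ax": 0,"ay": 0,"az": 0},{"fingers": 60,"x": 0,"y": 0,"z": 0,"ax": 0,"ay": 0,"az": 0},{"fingers": 40,"x": 0,"y": 0,"z": 0,"ax": 0,"ay": 0,"az": 0},{"fingers": 20,"x": 0,"y": 0,"z": 0,"ax": 0,"ay": 0,"az": 0},{"fingers": 10,"x": 0,"y": 0,"z": 0,"ax": 0,"ay": 0,"az": 0},{"fingers": 10,"x": 0,"y": 0,"z": 0,"ax": 0,"ay": 0,"az": 0}]' --force 60

```text
t: 4.25
eef_pos: [0.5727, 0.194, 0.1403]
tool_rot: [-0.0, 0.598, 0.802, -0.0]
contact_force: [-0.6, -0.5, 1.6]
gripper_width: 0.272
grasp_force: 61.6
```

Request:
jog_arm --rows '[{"fingers": 10,"x": 0,"y": 0,"z": 0,"ax": 0,"ay": 0,"az": 0},{"fingers": 10,"x": 0,"y": 0,"z": 0,"ax": 0,"ay": 0,"az": 0},{"fingers": 10,"x": 0,"y": 0,"z": 0,"ax": 0,"ay": 0,"az": 0},{"fingers": 10,"x": 0,"y": 0,"z": 0,"ax": 0,"ay": 0,"az": 0},{"fingers": 10,"x": 0,"y": 0,"z": 0,"ax": 0,"ay": 0,"az": 0},{"fingers": 10,"x": 0,"y": 0,"z": 0,"ax": 0,"ay": 0,"az": 0},{"fingers": 10,"x": 0,"y": 0,"z": 0,"ax": 0,"ay": 0,"az": 0},{"fingers": 10,"x": 0,"y": 0,"z": 0,"ax": 0,"ay": 0,"az": 0}]'

```text
t: 5.05
eef_pos: [0.5727, 0.1939, 0.1403]
tool_rot: [-0.0, 0.598, 0.801, -0.0]
contact_force: [-2.6, 0.4, 3.9]
gripper_width: 0.275
grasp_force: 62.0
```

```bash
python3 - <<'E'
from st import *
st()
E
```

```text
t 5.05 p [0.5727 0.1939 0.1403] x [-0.285  0.959  0.   ] y [ 0.959  0.285 -0.   ] z [-0.  0. -1.] F [-2.63  0.36  3.9 ] M [ 0.02  0.81 -0.07] w 0.275 gf 61.99116826057434 q [-0.72  0.48  0.39  1.83 -0.24  0.87  0.07]
```

Gripped. Lift straight up and check how the gauge hangs.

Request:
jog_arm --rows '[{"fingers": 10,"x": 0,"y": 0,"z": -5,"ax": 0,"ay": 0,"az": 0},{"fingers": 10,"x": 0,"y": 0,"z": -10,"ax": 0,"ay": 0,"az": 0},{"fingers": 10,"x": 0,"y": 0,"z": -15,"ax": 0,"ay": 0,"az": 0},{"fingers": 10,"x": 0,"y": 0,"z": -20,"ax": 0,"ay": 0,"az": 0},{"fingers": 10,"x": 0,"y": 0,"z": -20,"ax": 0,"ay": 0,"az": 0},{"fingers": 10,"x": 0,"y": 0,"z": -15,"ax": 0,"ay": 0,"az": 0},{"fingers": 10,"x": 0,"y": 0,"z": -10,"ax": 0,"ay": 0,"az": 0},{"fingers": 10,"x": 0,"y": 0,"z": -5,"ax": 0,"ay": 0,"az": 0}]'

```text
t: 5.85
eef_pos: [0.5733, 0.194, 0.2416]
tool_rot: [0.0, 0.598, 0.801, 0.001]
contact_force: [-0.3, 0.2, -1.7]
gripper_width: 0.268
grasp_force: 61.0
```

Request:
jog_arm --rows '[{"fingers": 10,"x": -10,"y": -5,"z": 0,"ax": 0,"ay": 0,"az": 0},{"fingers": 10,"x": -20,"y": -9,"z": 0,"ax": 0,"ay": 0,"az": 0},{"fingers": 10,"x": -30,"y": -13,"z": 0,"ax": 0,"ay": 0,"az": 0},{"fingers": 10,"x": -30,"y": -13,"z": 0,"ax": 0,"ay": 0,"az": 0},{"fingers": 10,"x": -30,"y": -13,"z": 0,"ax": 0,"ay": 0,"az": 0},{"fingers": 10,"x": -30,"y": -13,"z": 0,"ax": 0,"ay": 0,"az": 0},{"fingers": 10,"x": -30,"y": -13,"z": 0,"ax": 0,"ay": 0,"az": 0},{"fingers": 10,"x": -30,"y": -13,"z": 0,"ax": 0,"ay": 0,"az": 0}]'

```text
t: 6.65
eef_pos: [0.5431, -0.0358, 0.2394]
tool_rot: [-0.001, 0.598, 0.801, -0.001]
contact_force: [1.4, -0.4, -3.0]
gripper_width: 0.273
grasp_force: 60.9
```

Request:
jog_arm --rows '[{"fingers": 10,"x": -30,"y": -14,"z": 0,"ax": 0,"ay": 0,"az": 0},{"fingers": 10,"x": -30,"y": -14,"z": 0,"ax": 0,"ay": 0,"az": 0},{"fingers": 10,"x": -30,"y": -14,"z": 0,"ax": 0,"ay": 0,"az": 0},{"fingers": 10,"x": -30,"y": -14,"z": 0,"ax": 0,"ay": 0,"az": 0},{"fingers": 10,"x": -30,"y": -14,"z": 0,"ax": 0,"ay": 0,"az": 0},{"fingers": 10,"x": -30,"y": -14,"z": 0,"ax": 0,"ay": 0,"az": 0},{"fingers": 10,"x": -20,"y": -8,"z": 0,"ax": 0,"ay": 0,"az": 0},{"fingers": 10,"x": -10,"y": -4,"z": 0,"ax": 0,"ay": 0,"az": 0}]'

```text
t: 7.45
eef_pos: [0.5102, -0.2652, 0.2396]
tool_rot: [-0.001, 0.6, 0.8, -0.001]
contact_force: [-0.8, 1.1, -2.2]
gripper_width: 0.279
grasp_force: 61.0
```

```bash
python3 - <<'E'
from st import *
st(); to([.5135,-.263,.24]); 
a=shot('scene','s1');b=shot('top','t1');w=shot('wrist','w4')
p=o['eef_pos']
pr=[proj(c,[p+[0,0,-.04]])[0] for c in(a,b)];print(pr)
def cr(i,q,w=80,h=60):
    x,y=int(q[0]-w/2),int(q[1]-h/2); print(x,y);return cv2.resize(i[max(y,0):y+h,max(x,0):x+w],(400,300),interpolation=cv2.INTER_CUBIC)
z=np.vstack([np.hstack([cr(a['pixels'],pr[0],120,90),cr(b['pixels'],pr[1])]),np.hstack([cv2.resize(w['pixels'],(400,300)),cr(b['pixels'],(375,158))])])
cv2.imwrite('pics/c2.png',z[:,:,::-1])
E
```

```text
t 7.45 p [ 0.5102 -0.2652  0.2396] x [-0.281  0.96  -0.   ] y [ 0.96   0.281 -0.002] z [-0.002 -0.001 -1.   ] F [-0.77  1.06 -2.17] M [-0.01  0.03  0.01] w 0.279 gf 61.015706062316895 q [-0.11  0.34  0.61  1.82 -0.22  1.05  0.87]
tool mm [ 1.2  3.8 -0.4]
[array([124.10831076, 184.49946181]), array([395.36414846, 145.00696764])]
64 139
355 115
335 128
```

View pics/c2.png

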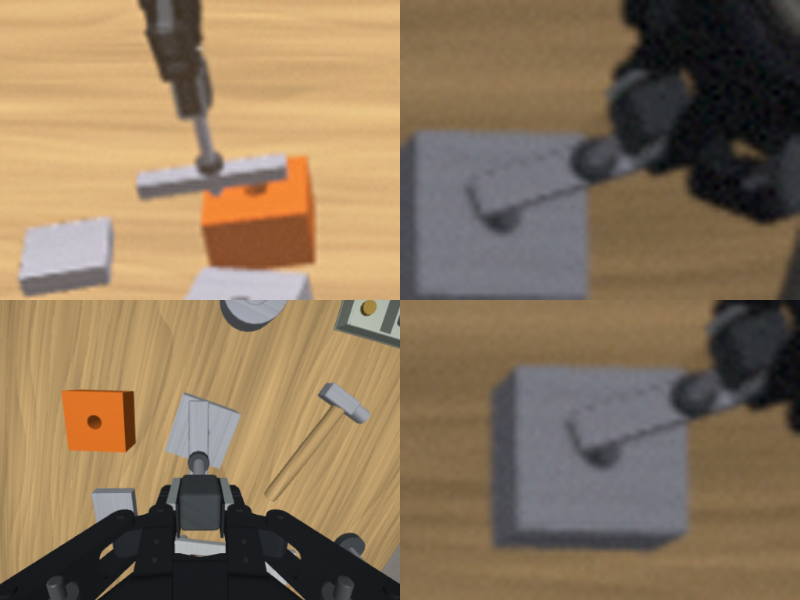

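The gauge hangs upright with the crossbar level. Its collar is at scene (127,187) and top (394.4,147). I'll triangulate it against the TCP.

```bash
python3 - <<'E'
from st import *
a=load('s1');b=load('t1')
o1,d1=ray(a,[(64+210/3.333-.4,139+160/3.333-.4)]);o2,d2=ray(b,[(355+197/5-.4,115+159/5-.4)])
k=np.linalg.lstsq(np.c_[d1[0],-d2[0]],o2-o1,rcond=None)[0]
P,Q=o1+d1[0]*k[0],o2+d2[0]*k[1]; print(P,Q); print(r.T@((P+Q)/2-o['eef_pos'])*1000)
w=load('w4');p=o['eef_pos']
for z in(-.05,):print(proj(w,[p+[0,0,z]])*400/512)
E
```

```text
[ 0.50808072 -0.26091758  0.19200018] [ 0.50857286 -0.26425742  0.19339363]
[ 0.48962355 -3.32494347 46.97488522]
[[201.04470395 161.79985002]]
```

Request:
jog_arm --rows '[{"fingers": 10,"x": 0.5,"y": 2,"z": 8,"ax": 0,"ay": 0,"az": 0},{"fingers": 10,"x": 0.5,"y": 1.8,"z": 15,"ax": 0,"ay": 0,"az": 0},{"fingers": 10,"x": 0,"y": 0,"z": 18,"ax": 0,"ay": 0,"az": 0},{"fingers": 10,"x": 0,"y": 0,"z": 18,"ax": 0,"ay": 0,"az": 0},{"fingers": 10,"x": 0,"y": 0,"z": 15,"ax": 0,"ay": 0,"az": 0},{"fingers": 10,"x": 0,"y": 0,"z": 10,"ax": 0,"ay": 0,"az": 0},{"fingers": 10,"x": 0,"y": 0,"z": 8,"ax": 0,"ay": 0,"az": 0},{"fingers": 10,"x": 0,"y": 0,"z": 0,"ax": 0,"ay": 0,"az": 0}]'

```text
t: 8.4
eef_pos: [0.5152, -0.2598, 0.1472]
tool_rot: [-0.001, 0.598, 0.802, -0.0]
contact_force: [0.2, 0.0, -1.6]
gripper_width: 0.268
grasp_force: 60.9
```

```bash
python3 - <<'E'
from st import *
st(); to([.5135,-.263,.1263]); 
a=shot('scene','s2');b=shot('top','t2');w=shot('wrist','w5')
def cr(i,x,y,w=80,h=60): return cv2.resize(i[y:y+h,x:x+w],(400,300),interpolation=cv2.INTER_CUBIC)
z=np.vstack([np.hstack([cr(a['pixels'],97,180),cr(b['pixels'],345,125)]),np.hstack([cv2.resize(w['pixels'],(400,300)),cr(w['pixels'],190,110,160,120)])])
cv2.imwrite('pics/c3.png',z[:,:,::-1])
p=o['eef_pos']; print(proj(w,[[.5135,-.263,.056]]),proj(w,[p+[0,0,-.04]]))
E
```

```text
t 8.4 p [ 0.5152 -0.2598  0.1472] x [-0.285  0.959  0.001] y [ 0.959  0.285 -0.001] z [-0.002  0.001 -1.   ] F [ 0.2   0.01 -1.64] M [ 0.02 -0.   -0.01] w 0.268 gf 60.943193435668945 q [-0.06  0.46  0.55  1.9  -0.31  0.87  0.93]
tool mm [-2.6 -2.5 20.9]
[[252.07120177 193.74346881]] [[254.89718902 212.2261067 ]]
```

View pics/c3.png

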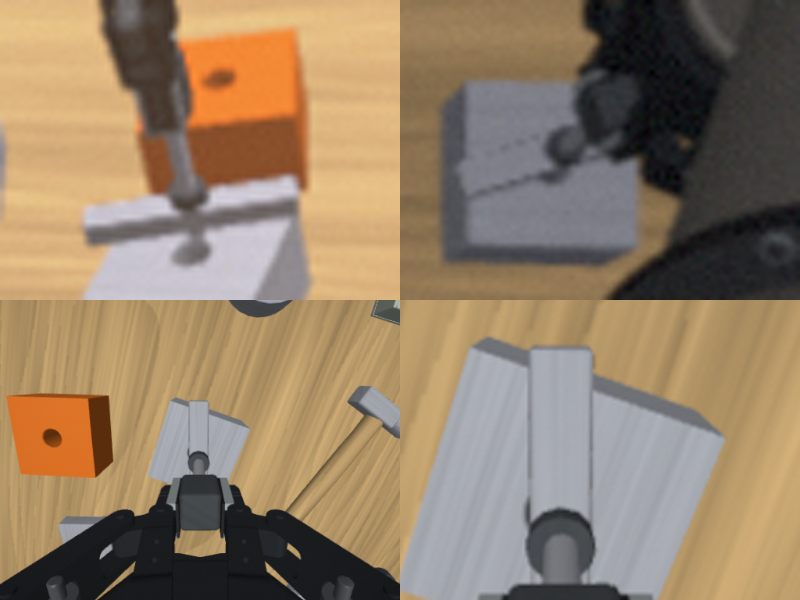

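The bore shows below the crossbar in the scene view at crop (191,250). The collar is at (187,188) scene and (566,145) top. I'll compare their offsets within each camera.

```bash
python3 - <<'E'
from st import *
a=load('s2');b=load('t2')
A=plane(a,[(97+187/5-.4,180+188/5-.4)],.101);B=plane(a,[(97+191/5-.4,180+250/5-.4)],.056)
print('scene collar',A,'bore',B,r.T@(B-A)[0]*1000)
A=plane(b,[(345+166/5-.4,125+145/5-.4)],.101);B=plane(b,[(343+201/6.25-.4,134+148/6.25-.4)],.056)
print('top collar',A,'bore',B,r.T@(B-A)[0]*1000)
c=load('w5')
m=cv2.cvtColor(c['pixels'],cv2.COLOR_RGB2GRAY)
print(m[196:206:3,236:246])
E
```

```text
scene collar [[ 0.51392983 -0.25648602  0.101     ]] bore [[ 0.50978692 -0.26356672  0.056     ]] [-5.57974411 -6.02720531 44.99821376]
top collar [[ 0.51419667 -0.25707974  0.101     ]] bore [[ 0.51487166 -0.26339268  0.056     ]] [-6.21490936 -1.19004844 45.00297116]
[[169 169 164 142  99  76 137 161 150 118]
 [169 169 170 154 127  91  78  56  47  54]
 [169 169 168 166 162 105  57  65  73  75]
 [169 168 165 166 127  79  72  75  75  75]]
```

```bash
python3 - <<'E'
from st import *
c=load('w5')
p=o['eef_pos']
E=plane(c,[(190+124/2.5,110+213/2.5)],.056)[0];C=plane(c,[(190+161/2.5,110+243/2.5)],.101)[0]
print('edge rel TCP',r.T@(E-p)*1000,'collar rel TCP',r.T@(C-p)*1000)
E
```

```text
edge rel TCP [ -2.92620454 -14.06792478  92.85351231] collar rel TCP [ 2.42724675 -0.99938712 47.86177287]
```

All views agree within about 2 mm: shift x -5.5, y -3. Then go down to contact.

Request:
jog_arm --rows '[{"fingers": 10,"x": -3,"y": -1.5,"z": 0,"ax": 0,"ay": 0,"az": 0},{"fingers": 10,"x": -2.5,"y": -1.5,"z": 0,"ax": 0,"ay": 0,"az": 0},{"fingers": 10,"x": 0,"y": 0,"z": 3,"ax": 0,"ay": 0,"az": 0},{"fingers": 10,"x": 0,"y": 0,"z": 4,"ax": 0,"ay": 0,"az": 0},{"fingers": 10,"x": 0,"y": 0,"z": 4,"ax": 0,"ay": 0,"az": 0},{"fingers": 10,"x": 0,"y": 0,"z": 3,"ax": 0,"ay": 0,"az": 0},{"fingers": 10,"x": 0,"y": 0,"z": 0,"ax": 0,"ay": 0,"az": 0},{"fingers": 10,"x": 0,"y": 0,"z": 0,"ax": 0,"ay": 0,"az": 0}]'

```text
t: 9.35
eef_pos: [0.5143, -0.2663, 0.1342]
tool_rot: [-0.0, 0.598, 0.802, -0.0]
contact_force: [0.7, -0.3, -1.4]
gripper_width: 0.276
grasp_force: 61.0
```

```bash
python3 - <<'E'
from st import *
st()
a=shot('scene','s3');b=shot('top','t3');w=shot('wrist','w6')
def cr(i,x,y,w=80,h=60): return cv2.resize(i[y:y+h,x:x+w],(400,300),interpolation=cv2.INTER_CUBIC)
z=np.vstack([np.hstack([cr(a['pixels'],97,185),cr(b['pixels'],345,125)]),np.hstack([cv2.resize(w['pixels'],(400,300)),cr(w['pixels'],190,110,160,120)])])
cv2.imwrite('pics/c4.png',z[:,:,::-1])
E
```

```text
t 9.35 p [ 0.5143 -0.2663  0.1342] x [-0.285  0.959  0.   ] y [ 0.959  0.285 -0.   ] z [-0.  0. -1.] F [ 0.67 -0.35 -1.36] M [-0.01 -0.01  0.03] w 0.276 gf 60.95912575721741 q [-0.04  0.48  0.54  1.91 -0.32  0.84  0.96]
```

View pics/c4.png

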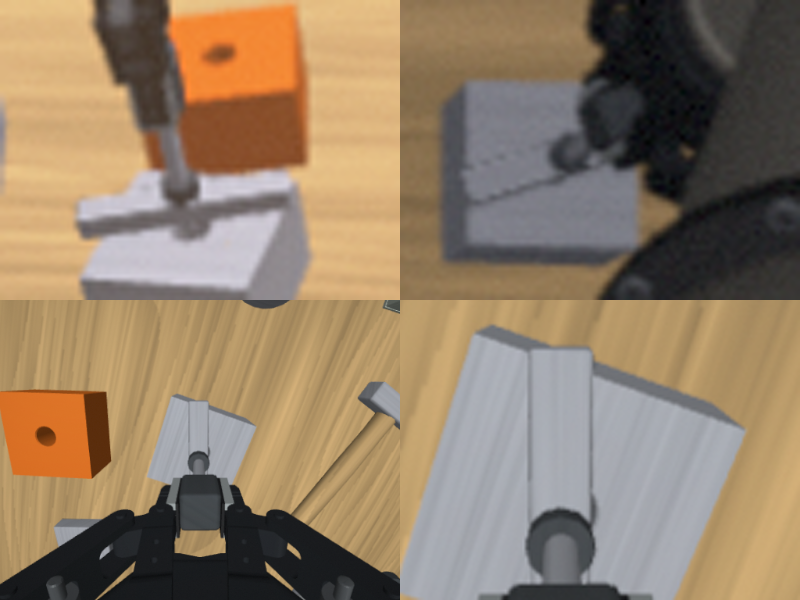

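The gauge is about 8 mm above the die. In the wrist crop a sliver of the bore now shows at the right of the bar, at (597,510), so I'll compute the correction.

```bash
python3 - <<'E'
from st import *
p=o['eef_pos'];zc=p[2]-.0703+.024
c=load('w6')
E=plane(c,[(190+197/2.5,110+210/2.5)],.056)[0];C=plane(c,[(190+161/2.5,110+243/2.5)],zc)[0]
print('R edge rel TCP',r.T@(E-p)*1000,'collar',r.T@(C-p)*1000)
a=load('s3');A=plane(a,[(97+181/5-.4,185+185/5-.4)],zc)[0];B=plane(a,[(97+191/5-.4,185+225/5-.4)],.056)[0]
print('scene',r.T@(B-A)*1000)
b=load('t3');A=plane(b,[(345+169/5-.4,125+152/5-.4)],zc)[0];B=plane(b,[(343+201/6.25-.4,134+148/6.25-.4)],.056)[0]
print('top',r.T@(B-A)*1000)
E
```

```text
R edge rel TCP [ 2.47888419 10.76630078 78.41033104] collar [ 2.74587955 -0.85762407 46.2995077 ]
scene [-0.30387458 -6.70354436 32.1072052 ]
top [-1.06961936  1.13000656 32.10884389]
```

Wrist and top views put it within about 1 mm of centre. Carrying on down gently.

Request:
jog_arm --rows '[{"fingers": 10,"x": 0,"y": 0,"z": 1,"ax": 0,"ay": 0,"az": 0},{"fingers": 10,"x": 0,"y": 0,"z": 1,"ax": 0,"ay": 0,"az": 0},{"fingers": 10,"x": 0,"y": 0,"z": 1,"ax": 0,"ay": 0,"az": 0},{"fingers": 10,"x": 0,"y": 0,"z": 1,"ax": 0,"ay": 0,"az": 0},{"fingers": 10,"x": 0,"y": 0,"z": 1,"ax": 0,"ay": 0,"az": 0},{"fingers": 10,"x": 0,"y": 0,"z": 1,"ax": 0,"ay": 0,"az": 0},{"fingers": 10,"x": 0,"y": 0,"z": 0,"ax": 0,"ay": 0,"az": 0},{"fingers": 10,"x": 0,"y": 0,"z": 0,"ax": 0,"ay": 0,"az": 0}]'

```text
t: 10.3
eef_pos: [0.5143, -0.2664, 0.1283]
tool_rot: [-0.0, 0.598, 0.801, -0.0]
contact_force: [-0.3, 0.4, -2.3]
gripper_width: 0.269
grasp_force: 61.0
```

Request:
jog_arm --rows '[{"fingers": 10,"x": 0,"y": 0,"z": 0.5,"ax": 0,"ay": 0,"az": 0},{"fingers": 10,"x": 0,"y": 0,"z": 0.5,"ax": 0,"ay": 0,"az": 0},{"fingers": 10,"x": 0,"y": 0,"z": 0.5,"ax": 0,"ay": 0,"az": 0},{"fingers": 10,"x": 0,"y": 0,"z": 0.5,"ax": 0,"ay": 0,"az": 0},{"fingers": 10,"x": 0,"y": 0,"z": 0.5,"ax": 0,"ay": 0,"az": 0},{"fingers": 10,"x": 0,"y": 0,"z": 0.5,"ax": 0,"ay": 0,"az": 0},{"fingers": 10,"x": 0,"y": 0,"z": 0.5,"ax": 0,"ay": 0,"az": 0},{"fingers": 10,"x": 0,"y": 0,"z": 0.5,"ax": 0,"ay": 0,"az": 0}]'

```text
t: 11.1
eef_pos: [0.5143, -0.2664, 0.1249]
tool_rot: [0.0, 0.598, 0.801, 0.0]
contact_force: [-2.2, 1.0, 5.6]
gripper_width: 0.273
grasp_force: 62.0
```

Contact came at the predicted height with a force of about 6 N, which means the crossbar is seated and the rod is sliding. Continue.

Request:
jog_arm --rows '[{"fingers": 10,"x": 0,"y": 0,"z": 1,"ax": 0,"ay": 0,"az": 0},{"fingers": 10,"x": 0,"y": 0,"z": 1,"ax": 0,"ay": 0,"az": 0},{"fingers": 10,"x": 0,"y": 0,"z": 1,"ax": 0,"ay": 0,"az": 0},{"fingers": 10,"x": 0,"y": 0,"z": 1,"ax": 0,"ay": 0,"az": 0},{"fingers": 10,"x": 0,"y": 0,"z": 1,"ax": 0,"ay": 0,"az": 0},{"fingers": 10,"x": 0,"y": 0,"z": 1,"ax": 0,"ay": 0,"az": 0},{"fingers": 10,"x": 0,"y": 0,"z": 1,"ax": 0,"ay": 0,"az": 0},{"fingers": 10,"x": 0,"y": 0,"z": 1,"ax": 0,"ay": 0,"az": 0}]'

```text
t: 11.9
eef_pos: [0.5142, -0.2664, 0.1168]
tool_rot: [-0.0, 0.598, 0.801, 0.0]
contact_force: [-1.7, 1.1, 5.1]
gripper_width: 0.274
grasp_force: 62.0
```

Request:
jog_arm --rows '[{"fingers": 10,"x": 0,"y": 0,"z": 0.5,"ax": 0,"ay": 0,"az": 0},{"fingers": 10,"x": 0,"y": 0,"z": 0.5,"ax": 0,"ay": 0,"az": 0},{"fingers": 10,"x": 0,"y": 0,"z": 0.5,"ax": 0,"ay": 0,"az": 0},{"fingers": 10,"x": 0,"y": 0,"z": 0.5,"ax": 0,"ay": 0,"az": 0},{"fingers": 10,"x": 0,"y": 0,"z": 0.5,"ax": 0,"ay": 0,"az": 0},{"fingers": 10,"x": 0,"y": 0,"z": 0.5,"ax": 0,"ay": 0,"az": 0},{"fingers": 10,"x": 0,"y": 0,"z": 0.5,"ax": 0,"ay": 0,"az": 0},{"fingers": 10,"x": 0,"y": 0,"z": 0.5,"ax": 0,"ay": 0,"az": 0}]'

```text
t: 12.7
eef_pos: [0.5142, -0.2665, 0.1128]
tool_rot: [-0.0, 0.598, 0.801, 0.0]
contact_force: [-2.4, 1.7, 5.2]
gripper_width: 0.273
grasp_force: 62.0
```

Still sliding at a steady 5 N, 13 mm in. From here I go in small steps.

Request:
jog_arm --rows '[{"fingers": 10,"x": 0,"y": 0,"z": 0.5,"ax": 0,"ay": 0,"az": 0},{"fingers": 10,"x": 0,"y": 0,"z": 0.5,"ax": 0,"ay": 0,"az": 0},{"fingers": 10,"x": 0,"y": 0,"z": 0.5,"ax": 0,"ay": 0,"az": 0},{"fingers": 10,"x": 0,"y": 0,"z": 0.5,"ax": 0,"ay": 0,"az": 0},{"fingers": 10,"x": 0,"y": 0,"z": 0.5,"ax": 0,"ay": 0,"az": 0},{"fingers": 10,"x": 0,"y": 0,"z": 0.5,"ax": 0,"ay": 0,"az": 0},{"fingers": 10,"x": 0,"y": 0,"z": 0,"ax": 0,"ay": 0,"az": 0},{"fingers": 10,"x": 0,"y": 0,"z": 0,"ax": 0,"ay": 0,"az": 0}]'

```text
t: 13.5
eef_pos: [0.5141, -0.2665, 0.1097]
tool_rot: [-0.0, 0.598, 0.801, 0.0]
contact_force: [-2.6, 1.4, 5.2]
gripper_width: 0.271
grasp_force: 62.0
```

Request:
jog_arm --rows '[{"fingers": 10,"x": 0,"y": 0,"z": 0.4,"ax": 0,"ay": 0,"az": 0},{"fingers": 10,"x": 0,"y": 0,"z": 0.4,"ax": 0,"ay": 0,"az": 0},{"fingers": 10,"x": 0,"y": 0,"z": 0.4,"ax": 0,"ay": 0,"az": 0},{"fingers": 10,"x": 0,"y": 0,"z": 0.4,"ax": 0,"ay": 0,"az": 0},{"fingers": 10,"x": 0,"y": 0,"z": 0.4,"ax": 0,"ay": 0,"az": 0},{"fingers": 10,"x": 0,"y": 0,"z": 0.4,"ax": 0,"ay": 0,"az": 0},{"fingers": 10,"x": 0,"y": 0,"z": 0.4,"ax": 0,"ay": 0,"az": 0},{"fingers": 10,"x": 0,"y": 0,"z": 0.2,"ax": 0,"ay": 0,"az": 0}]'

```text
t: 14.3
eef_pos: [0.5144, -0.2669, 0.1087]
tool_rot: [0.0, 0.598, 0.801, 0.001]
contact_force: [-8.3, 4.7, 25.5]
gripper_width: 0.274
grasp_force: 65.1
```

Bottomed: the force jumped to 25 N and travel stopped at z 0.1087. Ease off slightly and hold for over a second.

Request:
jog_arm --rows '[{"fingers": 10,"x": 0,"y": 0,"z": -0.8,"ax": 0,"ay": 0,"az": 0},{"fingers": 10,"x": 0,"y": 0,"z": 0,"ax": 0,"ay": 0,"az": 0},{"fingers": 10,"x": 0,"y": 0,"z": 0,"ax": 0,"ay": 0,"az": 0},{"fingers": 10,"x": 0,"y": 0,"z": 0,"ax": 0,"ay": 0,"az": 0},{"fingers": 10,"x": 0,"y": 0,"z": 0,"ax": 0,"ay": 0,"az": 0},{"fingers": 10,"x": 0,"y": 0,"z": 0,"ax": 0,"ay": 0,"az": 0},{"fingers": 10,"x": 0,"y": 0,"z": 0,"ax": 0,"ay": 0,"az": 0},{"fingers": 10,"x": 0,"y": 0,"z": 0,"ax": 0,"ay": 0,"az": 0}]'

```text
t: 15.1
eef_pos: [0.5144, -0.2668, 0.1088]
tool_rot: [0.0, 0.598, 0.801, 0.0]
contact_force: [-5.1, 2.4, 16.4]
gripper_width: 0.275
grasp_force: 63.7
```

Request:
jog_arm --rows '[{"fingers": 10,"x": 0,"y": 0,"z": 0,"ax": 0,"ay": 0,"az": 0},{"fingers": 10,"x": 0,"y": 0,"z": 0,"ax": 0,"ay": 0,"az": 0},{"fingers": 10,"x": 0,"y": 0,"z": 0,"ax": 0,"ay": 0,"az": 0},{"fingers": 10,"x": 0,"y": 0,"z": 0,"ax": 0,"ay": 0,"az": 0},{"fingers": 10,"x": 0,"y": 0,"z": 0,"ax": 0,"ay": 0,"az": 0},{"fingers": 10,"x": 0,"y": 0,"z": 0,"ax": 0,"ay": 0,"az": 0},{"fingers": 10,"x": 0,"y": 0,"z": 0,"ax": 0,"ay": 0,"az": 0},{"fingers": 10,"x": 0,"y": 0,"z": 0,"ax": 0,"ay": 0,"az": 0}]'

```text
t: 15.9
eef_pos: [0.5144, -0.2668, 0.1088]
tool_rot: [0.0, 0.598, 0.801, 0.0]
contact_force: [-5.2, 1.7, 16.4]
gripper_width: 0.271
grasp_force: 63.7
```

Held for 1.6 s at 16 N. Lift off.

Request:
jog_arm --rows '[{"fingers": 10,"x": 0,"y": 0,"z": -3,"ax": 0,"ay": 0,"az": 0},{"fingers": 10,"x": 0,"y": 0,"z": -7,"ax": 0,"ay": 0,"az": 0},{"fingers": 10,"x": 0,"y": 0,"z": -14,"ax": 0,"ay": 0,"az": 0},{"fingers": 10,"x": 0,"y": 0,"z": -20,"ax": 0,"ay": 0,"az": 0},{"fingers": 10,"x": 0,"y": 0,"z": -22,"ax": 0,"ay": 0,"az": 0},{"fingers": 10,"x": 0,"y": 0,"z": -22,"ax": 0,"ay": 0,"az": 0},{"fingers": 10,"x": 0,"y": 0,"z": -20,"ax": 0,"ay": 0,"az": 0},{"fingers": 10,"x": 0,"y": 0,"z": -12,"ax": 0,"ay": 0,"az": 0}]'

```text
t: 16.7
eef_pos: [0.515, -0.2669, 0.2295]
tool_rot: [0.001, 0.598, 0.801, 0.0]
contact_force: [0.4, 0.2, -2.4]
gripper_width: 0.268
grasp_force: 61.1
```

```bash
python3 - <<'E'
from st import *
st(); to([.5727,.1939,.24])
E
```

```text
t 16.7 p [ 0.515  -0.2669  0.2295] x [-0.285  0.959 -0.002] y [0.959 0.285 0.002] z [ 0.003 -0.001 -1.   ] F [ 0.42  0.18 -2.44] M [ 0.   -0.1   0.03] w 0.268 gf 61.12591624259949 q [-0.1   0.36  0.6   1.82 -0.24  1.03  0.89]
tool mm [425.3 186.5 -10.8]
```

Request:
jog_arm --rows '[{"fingers": 10,"x": 10,"y": 4,"z": -3,"ax": 0,"ay": 0,"az": 0},{"fingers": 10,"x": 20,"y": 9,"z": -3,"ax": 0,"ay": 0,"az": 0},{"fingers": 10,"x": 30,"y": 13,"z": 0,"ax": 0,"ay": 0,"az": 0},{"fingers": 10,"x": 30,"y": 13,"z": 0,"ax": 0,"ay": 0,"az": 0},{"fingers": 10,"x": 30,"y": 13,"z": 0,"ax": 0,"ay": 0,"az": 0},{"fingers": 10,"x": 30,"y": 13,"z": 0,"ax": 0,"ay": 0,"az": 0},{"fingers": 10,"x": 30,"y": 13,"z": 0,"ax": 0,"ay": 0,"az": 0},{"fingers": 10,"x": 30,"y": 13,"z": 0,"ax": 0,"ay": 0,"az": 0}]'

```text
t: 17.5
eef_pos: [0.541, -0.0368, 0.2323]
tool_rot: [-0.001, 0.598, 0.802, -0.0]
contact_force: [0.2, -0.4, -1.7]
gripper_width: 0.276
grasp_force: 61.1
```

Request:
jog_arm --rows '[{"fingers": 10,"x": 30,"y": 13,"z": 0,"ax": 0,"ay": 0,"az": 0},{"fingers": 10,"x": 30,"y": 13,"z": 0,"ax": 0,"ay": 0,"az": 0},{"fingers": 10,"x": 30,"y": 13,"z": 0,"ax": 0,"ay": 0,"az": 0},{"fingers": 10,"x": 30,"y": 13,"z": 0,"ax": 0,"ay": 0,"az": 0},{"fingers": 10,"x": 30,"y": 13,"z": 0,"ax": 0,"ay": 0,"az": 0},{"fingers": 10,"x": 30,"y": 13,"z": 0,"ax": 0,"ay": 0,"az": 0},{"fingers": 10,"x": 22,"y": 10,"z": 0,"ax": 0,"ay": 0,"az": 0},{"fingers": 10,"x": 13,"y": 6,"z": 0,"ax": 0,"ay": 0,"az": 0}]'

```text
t: 18.3
eef_pos: [0.5694, 0.1972, 0.232]
tool_rot: [-0.001, 0.597, 0.803, -0.001]
contact_force: [0.1, -0.5, -1.9]
gripper_width: 0.27
grasp_force: 61.2
```

```bash
python3 - <<'E'
from st import *
st(); to([.5727,.1939,.1228])
E
```

```text
t 18.3 p [0.5694 0.1972 0.232 ] x [-0.288  0.958  0.001] y [ 0.958  0.288 -0.002] z [-0.002  0.    -1.   ] F [ 0.07 -0.51 -1.85] M [-0.05 -0.02 -0.01] w 0.27 gf 61.173166036605835 q [-0.77  0.38  0.44  1.76 -0.18  1.05  0.02]
tool mm [ -4.2   2.4 109.2]
```

Request:
jog_arm --rows '[{"fingers": 10,"x": -2,"y": 1,"z": 8,"ax": 0,"ay": 0,"az": 0},{"fingers": 10,"x": -2,"y": 1,"z": 14,"ax": 0,"ay": 0,"az": 0},{"fingers": 10,"x": 0,"y": 0,"z": 18,"ax": 0,"ay": 0,"az": 0},{"fingers": 10,"x": 0,"y": 0,"z": 18,"ax": 0,"ay": 0,"az": 0},{"fingers": 10,"x": 0,"y": 0,"z": 18,"ax": 0,"ay": 0,"az": 0},{"fingers": 10,"x": 0,"y": 0,"z": 14,"ax": 0,"ay": 0,"az": 0},{"fingers": 10,"x": 0,"y": 0,"z": 8,"ax": 0,"ay": 0,"az": 0},{"fingers": 10,"x": 0,"y": 0,"z": 0,"ax": 0,"ay": 0,"az": 0}]'

```text
t: 19.1
eef_pos: [0.5729, 0.1893, 0.1337]
tool_rot: [-0.0, 0.598, 0.801, -0.001]
contact_force: [-0.5, 0.5, -2.6]
gripper_width: 0.274
grasp_force: 61.0
```

```bash
python3 - <<'E'
from st import *
st(); to([.5727,.1939,.1228])
a=shot('scene','s5');b=shot('top','t5');w=shot('wrist','w7')
def cr(i,x,y,w=80,h=60): return cv2.resize(i[y:y+h,x:x+w],(400,300),interpolation=cv2.INTER_CUBIC)
z=np.vstack([np.hstack([cr(a['pixels'],275,215),cr(b['pixels'],165,118)]),np.hstack([cv2.resize(w['pixels'],(400,300)),cr(w['pixels'],180,100,160,120)])])
cv2.imwrite('pics/c5.png',z[:,:,::-1])
E
```

```text
t 19.1 p [0.5729 0.1893 0.1337] x [-0.284  0.959 -0.001] y [ 0.959  0.284 -0.003] z [-0.002 -0.001 -1.   ] F [-0.55  0.48 -2.56] M [ 0.01 -0.01  0.02] w 0.274 gf 61.00747346878052 q [-0.72  0.49  0.4   1.84 -0.25  0.86  0.09]
tool mm [ 4.5  1.1 10.9]
```

View pics/c5.png

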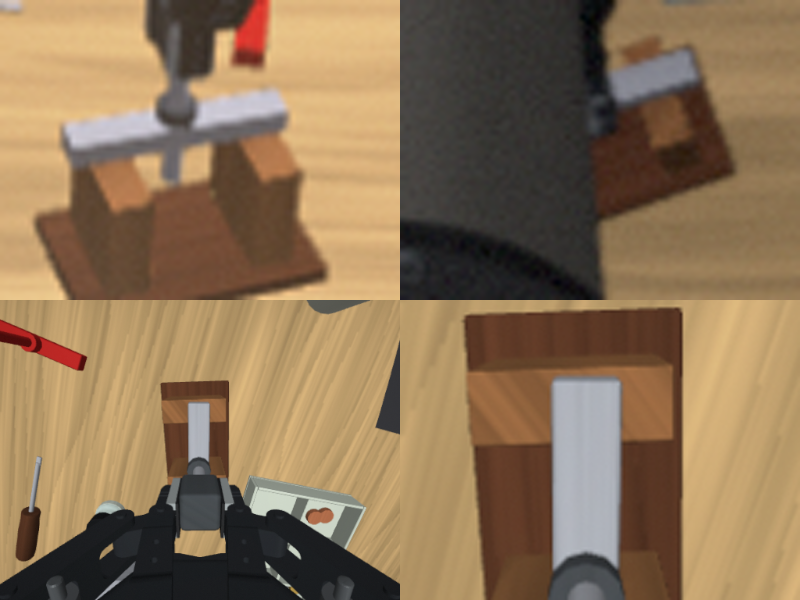

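The gauge is about 11 mm above the stand, with the rod hanging in the gap. In the wrist crop the far upright's top spans x 469–672, y 370–443, and the bar spans x 552–620 with its far end at y 379. I'll compute the centring from these.

```bash
python3 - <<'E'
from st import *
c=load('w7');p=o['eef_pos']
U=lambda L:[(180+(x-400)/2.5,100+(y-300)/2.5) for x,y in L]
f=lambda L,z:((plane(c,U(L),z)-p)@r*1000).round(1)[:,:2]
up=f([(468,372),(672,366),(672,440),(470,446)],.070); print(up,up.mean(0)-[38,0])
bar=f([(552,379),(620,379),(552,520),(620,520)],p[2]-.0528+.014); print(bar, bar[:2].mean(0)-[55,0],bar.mean(0))
E
```

```text
[[ 55.6 -35.3]
 [ 57.3  23.5]
 [ 35.8  24.2]
 [ 34.  -35.7]] [ 7.675 -5.825]
[[ 56.   -9.7]
 [ 56.    7.4]
 [ 19.  -10.2]
 [ 19.    7.9]] [ 1.   -1.15] [37.5  -1.15]
```

The stand's centre lies 6.7 mm along +x and 4.7 mm along -y of the bar's centre, and the measured upright size of 59 × 21.6 mm fits. I'll shift by that and check again numerically before setting down.

Request:
jog_arm --rows '[{"fingers": 10,"x": 2.2,"y": -1.5,"z": 0,"ax": 0,"ay": 0,"az": 0},{"fingers": 10,"x": 2.2,"y": -1.5,"z": 0,"ax": 0,"ay": 0,"az": 0},{"fingers": 10,"x": 2,"y": -1.4,"z": 0,"ax": 0,"ay": 0,"az": 0},{"fingers": 10,"x": 0,"y": 0,"z": 1,"ax": 0,"ay": 0,"az": 0},{"fingers": 10,"x": 0,"y": 0,"z": 1,"ax": 0,"ay": 0,"az": 0},{"fingers": 10,"x": 0,"y": 0,"z": 1,"ax": 0,"ay": 0,"az": 0},{"fingers": 10,"x": 0,"y": 0,"z": 0,"ax": 0,"ay": 0,"az": 0},{"fingers": 10,"x": 0,"y": 0,"z": 0,"ax": 0,"ay": 0,"az": 0}]'

```text
t: 20.05
eef_pos: [0.5677, 0.1952, 0.132]
tool_rot: [0.0, 0.598, 0.801, -0.0]
contact_force: [-0.3, 0.3, -2.2]
gripper_width: 0.269
grasp_force: 61.0
```

```bash
python3 - <<'E'
from st import *
st()
a=shot('scene','s6');w=shot('wrist','w8')
def cr(i,x,y,w=80,h=60): return cv2.resize(i[y:y+h,x:x+w],(400,300),interpolation=cv2.INTER_CUBIC)
z=np.hstack([cr(a['pixels'],275,215),cr(w['pixels'],180,100,160,120)])
cv2.imwrite('pics/c6.png',z[:,:,::-1])
E
```

```text
t 20.05 p [0.5677 0.1952 0.132 ] x [-0.285  0.959 -0.   ] y [ 0.959  0.285 -0.   ] z [-0. -0. -1.] F [-0.3   0.26 -2.17] M [0.02 0.02 0.  ] w 0.269 gf 61.005685329437256 q [-0.74  0.49  0.4   1.85 -0.25  0.85  0.07]
```

View pics/c6.png

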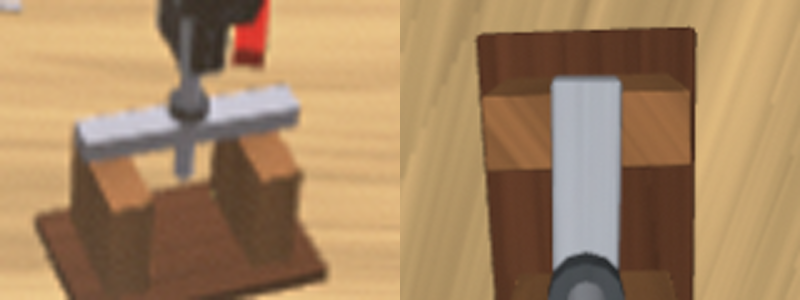

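That was my 11th viewed picture, one over the limit of 10, so I won't view any more and will check by numbers only. The bar at x 552–620 is now centred on the upright at 485–690. Computing the offset along the bar.

```bash
python3 - <<'E'
from st import *
c=load('w8');p=o['eef_pos']
U=lambda L:[(180+(x-400)/2.5,100+y/2.5) for x,y in L]
f=lambda L,z:((plane(c,U(L),z)-p)@r*1000).round(1)[:,:2]
up=f([(484,96),(690,91),(690,163),(487,170)],.070); print(up,up.mean(0)-[38,0])
bar=f([(552,78),(620,78)],p[2]-.0528+.014); print(bar, bar.mean(0)-[55,0])
print(p[2]-.0528-.07)
E
```

```text
[[ 49.3 -30.2]
 [ 50.8  28.8]
 [ 29.8  29.6]
 [ 27.6 -30.1]] [ 1.375 -0.475]
[[56.4 -9.4]
 [56.4  7.7]] [ 1.4  -0.85]
0.009286635500196164
```

Centred within 1 mm. Lower to just above the stand.

Request:
jog_arm --rows '[{"fingers": 10,"x": 0,"y": 0,"z": 1,"ax": 0,"ay": 0,"az": 0},{"fingers": 10,"x": 0,"y": 0,"z": 1.5,"ax": 0,"ay": 0,"az": 0},{"fingers": 10,"x": 0,"y": 0,"z": 1.5,"ax": 0,"ay": 0,"az": 0},{"fingers": 10,"x": 0,"y": 0,"z": 1.5,"ax": 0,"ay": 0,"az": 0},{"fingers": 10,"x": 0,"y": 0,"z": 1.5,"ax": 0,"ay": 0,"az": 0},{"fingers": 10,"x": 0,"y": 0,"z": 1,"ax": 0,"ay": 0,"az": 0},{"fingers": 10,"x": 0,"y": 0,"z": 0,"ax": 0,"ay": 0,"az": 0},{"fingers": 10,"x": 0,"y": 0,"z": 0,"ax": 0,"ay": 0,"az": 0}]'

```text
t: 20.95
eef_pos: [0.5677, 0.1954, 0.1241]
tool_rot: [-0.0, 0.598, 0.801, -0.0]
contact_force: [-0.8, -0.4, -1.2]
gripper_width: 0.273
grasp_force: 61.0
```

Request:
jog_arm --rows '[{"fingers": 10,"x": 0,"y": 0,"z": 0.3,"ax": 0,"ay": 0,"az": 0},{"fingers": 10,"x": 0,"y": 0,"z": 0.3,"ax": 0,"ay": 0,"az": 0},{"fingers": 10,"x": 0,"y": 0,"z": 0.3,"ax": 0,"ay": 0,"az": 0},{"fingers": 10,"x": 0,"y": 0,"z": 0,"ax": 0,"ay": 0,"az": 0},{"fingers": 10,"x": 0,"y": 0,"z": 0,"ax": 0,"ay": 0,"az": 0},{"fingers": 10,"x": 0,"y": 0,"z": 0,"ax": 0,"ay": 0,"az": 0},{"fingers": 10,"x": 0,"y": 0,"z": 0,"ax": 0,"ay": 0,"az": 0},{"fingers": 10,"x": 0,"y": 0,"z": 0,"ax": 0,"ay": 0,"az": 0}]'

```text
t: 21.75
eef_pos: [0.5677, 0.1953, 0.1232]
tool_rot: [-0.0, 0.598, 0.801, -0.0]
contact_force: [-0.5, -0.0, -1.8]
gripper_width: 0.273
grasp_force: 61.0
```

```bash
python3 -c "
from st import *
st()"
```

```text
t 21.75 p [0.5677 0.1953 0.1232] x [-0.285  0.959 -0.   ] y [ 0.959  0.285 -0.   ] z [-0. -0. -1.] F [-0.55 -0.02 -1.79] M [-0.04  0.   -0.05] w 0.273 gf 61.00507736206055 q [-0.73  0.5   0.4   1.86 -0.25  0.83  0.08]
```

Request:
jog_arm --rows '[{"fingers": 10,"x": 0,"y": 0,"z": 0.2,"ax": 0,"ay": 0,"az": 0},{"fingers": 10,"x": 0,"y": 0,"z": 0.2,"ax": 0,"ay": 0,"az": 0},{"fingers": 10,"x": 0,"y": 0,"z": 0.1,"ax": 0,"ay": 0,"az": 0},{"fingers": 10,"x": 0,"y": 0,"z": 0,"ax": 0,"ay": 0,"az": 0},{"fingers": 10,"x": 0,"y": 0,"z": 0,"ax": 0,"ay": 0,"az": 0},{"fingers": 10,"x": 0,"y": 0,"z": 0,"ax": 0,"ay": 0,"az": 0},{"fingers": 10,"x": 0,"y": 0,"z": 0,"ax": 0,"ay": 0,"az": 0},{"fingers": 10,"x": 0,"y": 0,"z": 0,"ax": 0,"ay": 0,"az": 0}]'

```text
t: 22.55
eef_pos: [0.5677, 0.1954, 0.1227]
tool_rot: [-0.0, 0.598, 0.801, 0.0]
contact_force: [0.2, -0.4, -1.6]
gripper_width: 0.271
grasp_force: 61.0
```

Request:
jog_arm --rows '[{"fingers": 10,"x": 0,"y": 0,"z": 0.2,"ax": 0,"ay": 0,"az": 0},{"fingers": 10,"x": 0,"y": 0,"z": 0.2,"ax": 0,"ay": 0,"az": 0},{"fingers": 10,"x": 0,"y": 0,"z": 0.1,"ax": 0,"ay": 0,"az": 0},{"fingers": 10,"x": 0,"y": 0,"z": 0,"ax": 0,"ay": 0,"az": 0},{"fingers": 10,"x": 0,"y": 0,"z": 0,"ax": 0,"ay": 0,"az": 0},{"fingers": 10,"x": 0,"y": 0,"z": 0,"ax": 0,"ay": 0,"az": 0},{"fingers": 10,"x": 0,"y": 0,"z": 0,"ax": 0,"ay": 0,"az": 0},{"fingers": 10,"x": 0,"y": 0,"z": 0,"ax": 0,"ay": 0,"az": 0}]'

```text
t: 23.35
eef_pos: [0.5677, 0.1954, 0.1226]
tool_rot: [-0.0, 0.598, 0.801, 0.0]
contact_force: [-2.3, -0.2, 6.3]
gripper_width: 0.274
grasp_force: 62.0
```

In contact. Relieve the preload, then open and check.

Request:
jog_arm --rows '[{"fingers": 10,"x": 0,"y": 0,"z": -0.4,"ax": 0,"ay": 0,"az": 0},{"fingers": 10,"x": 0,"y": 0,"z": 0,"ax": 0,"ay": 0,"az": 0},{"fingers": 30,"x": 0,"y": 0,"z": 0,"ax": 0,"ay": 0,"az": 0},{"fingers": 45,"x": 0,"y": 0,"z": 0,"ax": 0,"ay": 0,"az": 0},{"fingers": 60,"x": 0,"y": 0,"z": 0,"ax": 0,"ay": 0,"az": 0},{"fingers": 75,"x": 0,"y": 0,"z": 0,"ax": 0,"ay": 0,"az": 0},{"fingers": 85,"x": 0,"y": 0,"z": 0,"ax": 0,"ay": 0,"az": 0},{"fingers": 85,"x": 0,"y": 0,"z": 0,"ax": 0,"ay": 0,"az": 0}]'

```text
t: 24.15
eef_pos: [0.5677, 0.1953, 0.1226]
tool_rot: [0.0, 0.598, 0.801, 0.0]
contact_force: [1.1, -0.2, -0.4]
gripper_width: 0.995
grasp_force: 0.0
```

Request:
jog_arm --rows '[{"fingers": 85,"x": 0,"y": 0,"z": -5,"ax": 0,"ay": 0,"az": 0},{"fingers": 85,"x": 0,"y": 0,"z": -10,"ax": 0,"ay": 0,"az": 0},{"fingers": 85,"x": 0,"y": 0,"z": -20,"ax": 0,"ay": 0,"az": 0},{"fingers": 85,"x": 0,"y": 0,"z": -25,"ax": 0,"ay": 0,"az": 0},{"fingers": 85,"x": 0,"y": 0,"z": -25,"ax": 0,"ay": 0,"az": 0},{"fingers": 85,"x": 0,"y": 0,"z": -20,"ax": 0,"ay": 0,"az": 0},{"fingers": 85,"x": 0,"y": 0,"z": -15,"ax": 0,"ay": 0,"az": 0},{"fingers": 85,"x": 0,"y": 0,"z": 0,"ax": 0,"ay": 0,"az": 0}]'

```text
t: 24.95
eef_pos: [0.569, 0.1957, 0.2453]
tool_rot: [0.001, 0.598, 0.801, 0.002]
contact_force: [-0.4, 0.2, -0.3]
gripper_width: 0.995
grasp_force: 0.0
```

```bash
python3 - <<'E'
from st import *
st()
a=shot('scene','s7')
# steel bar mask near stand, compare grip/rod uprightness by numbers
i=a['pixels'].astype(int); sub=i[205:285,270:350]
m=((sub.max(2)-sub.min(2))<35)&(sub.min(2)>110)
n,l,s,cc=cv2.connectedComponentsWithStats(m.astype(np.uint8))
for k in range(1,n):
    if s[k,4]>30: print('bar comp',s[k]+np.array([270,205,0,0,0]),cc[k]+[270,205])
d=(sub.max(2)<95)&((sub.max(2)-sub.min(2))<25)
n,l,s,cc=cv2.connectedComponentsWithStats(d.astype(np.uint8))
for k in range(1,n):
    if s[k,4]>30: print('dark comp',s[k]+np.array([270,205,0,0,0]),cc[k]+[270,205])
print('pred bar centre/ends',proj(a,[[.5677,.1953,.077],[.5677-.285*.055,.1953+.959*.055,.077],[.5677+.285*.055,.1953-.959*.055,.077],[.5677,.1953,.1417]]).round(1))
E
```

```text
t 24.95 p [0.569  0.1957 0.2453] x [-0.285  0.959  0.001] y [0.959 0.285 0.004] z [ 0.004  0.002 -1.   ] F [-0.4   0.19 -0.31] M [0.03 0.01 0.05] w 0.995 gf 0.0 q [-0.78  0.36  0.45  1.75 -0.18  1.07  0.02]
bar comp [315 235  19   9 106] [324.         238.76415094]
bar comp [290 239  21   9 113] [300.07079646 242.83185841]
bar comp [270 280  29   5 122] [284.40983607 282.33606557]
dark comp [309 216  11  15 103] [313.38834951 223.94174757]
pred bar centre/ends [[311.  243. ]
 [332.1 239.3]
 [289.4 246.8]
 [312.6 222.3]]
```

The numbers match: the bar spans columns 290–333 (predicted 289–332), the grip stands upright at (313,224), and the arm is clear. Handing in.

```bash
python3 -c "
from station import bot
print(bot.hand_in())"
```

```text
the job is handed in; nothing more can be done
None
```

I measured the bore with the gauge (bottomed out, held 1.6 s at about 16 N), set it back centred on its stand and handed in at about 25 s; no verdict came back, the final stick-out and the jar weren't re-measured, and I viewed 11 pictures, one over the limit of 10.

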